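# Set the firing-number dial in a ceramics studio

### The job

The white clay model on the table goes into firing number 4. Turn the knob of the SQUARE window dial until the number 4 stands in the middle of its window, then let go. Leave the round dial next to it set as it is.

Things in the scene. Friction and masses are not known exactly. Their poses are not given: they have to be found in the camera images.
- cone_box: Square window dial: flat square aluminium box 150 x 150 mm, 40 mm high, fixed to the table, yaw within 0.7 rad. Origin: centre of its underside, z up, x from the centre to the window, a dark-framed hole in the cover (24 mm along x, 30 mm across) 46 mm out, showing one black numeral 19 mm tall, its top towards the knob. Nothing within 120 mm of the centre stands above the knob's top.
- cone_grip (a point): Centre of the square dial's black knob, on the box's vertical centre line, 63 mm above the table. The knob is an upright bar 60 mm long, 16 mm wide, from 46 to 80 mm above the table, to be pinched across its width, on a disc 56 mm wide at 40 to 46 mm. One end of the bar, the nose, is pointed, with a white line on top. The point's x points along the bar to the nose; z up.
- cone_drum (a joint): Turn of the square dial's drum and knob (one piece), rad, anticlockwise from above: the angle from the window (box x) to the knob's nose. Numeral n is mid-window at 0.628 n (36 degrees apart, 0 to 9), so 4 at 2.513. Starts at 1.1 to 1.95, so turn anticlockwise 0.56 to 1.42, one grasp. Stops at 0 and 5.65; light friction 0.06 N m, no clicks; stays where left.
- tally_nose (a point): Nose of the knob of the round window dial, to be left alone: 29 mm from that knob's axis, 80 mm above the table; moves as it turns. That dial is a round aluminium box 150 mm wide, 40 mm high, fixed, with the same window, drum and knob. The dials stand side by side, either on the left, centres at least 320 mm apart.
There are look-alikes about, which are no part of the job. Leave any blue or purple look-alike of the cone_box alone.

How it is judged:
By the outcome, as a careful person would: the job done as asked, in the order asked, and still so for the second after the job is handed in, with the robot touching nothing.
It also fails if it takes over 32 s, if anything falls off the work surface, if the arm or the gripper's body presses on something with over 40 N, if the wrist force passes 120 N, or if a joint passes its speed limit or range.

### The arm

A 6-joint arm with a two-finger parallel gripper is mounted at the origin on the work surface. World frame = base frame: x ahead of the robot, y to its left, z up, the work surface at z = 0. Lengths are in mm, angles in rad, forces in N, time in s.
With the tool pointing down it reaches from about 325 to 900 mm from the base axis. Payload 6.1 kg.
Tool frame: the origin (TCP) lies midway between the tips of the shut fingers; the grasp point (between the pads) lies 19 mm behind it; z points along the fingers, y is the line along which they close (so a half turn about z gives the same grasp; the last joint's range is limited). The gripper opens to 87 mm and grips with 3 to 60 N. Pads are 19 mm wide; open, the fingers measure 117 mm over their backs; the gripper's body (75 mm by 190 mm) begins 51 mm behind the grasp point.
Start: joints at [-1.454, 0.22, 1.526, -0, 1.395, -0.126], TCP at [150.257, -606.662, 222.538] pointing down, gripper open.
Joint ranges: [-2.98, 2.98], [-0.91, 2.08], [0.09, 2.57], [-1.24, 4.39], [0.2, 2.65], [-2.68, 2.68]. Speed limits (rad/s): [2.57, 2.57, 3.01, 3.14, 3.14, 3.14].

### API

Orientations are given as a rotation vector (axis times angle).
In Python, from station import bot gives the robot as it stands.
- The arm moves only by the tool drive_tool, never from a script. Its argument "rows" is a list of rows, each a list of 3 entries, a list of its own where there are three numbers: the turn, a rotation vector about the tool's x, y, z in degrees, then the shift along the tool's x, y, z in mm, then the finger opening in mm, from 0 to 87. A call has 1 to 20 rows; each row is the pose to reach, as a shift and turn from the pose commanded when the call began, along the tool's axes at that moment; what a row does not reach only later rows make up. A row lasts 1/8 s, in which the tool goes at most 62.5 mm and 10.7 degrees, less where a joint would pass 70% of its speed; a pose out of reach is approached as far as the arm can. A call with a gripper value outside its range is refused whole. The fingers move at their own pace and stop on an object; "newtons" is the grip in N (left out, the last holds). Time passes only in rows, so rows that repeat a pose let the fingers close. It gives the time, the measured TCP pose, the force, the opening and the grip force at its end, in the units of the state.
- bot.read_state(): the state, without advancing time (a new reading comes with each control period).
- bot.capture(name): name is "side" or "top" or "wrist"; returns a dict with "image" (420x560x3 uint8, red, green, blue), "range_z" (420x560 float32, mm along the optical axis (not along the pixel's ray), 0 where there is no reading), "camera_matrix" (3x3 intrinsics, pixels), "R" (3x3) and "t" (3): a world point X has camera coordinates R X + t. Camera axes: x right, y down, z forward; pixel columns grow to the right and rows downward; lengths in mm; the calibration is good to about 2 mm. A picture is of the moment at which its call begins.
- bot.close_job(): hands the job in; it is judged then, once.
The state is a dict: "time": time; "joint_pos": joint angles; "qd": joint speeds; "joint_efforts": joint torques, N m; "tool_pos": TCP position; "eef_rot": TCP orientation; "force": force on the tool from outside, world axes, zero at the start; "wrist_torque": the same for the moment, N m; "finger_gap": opening from 0.0 (shut) to 1.0 (fully open); "grip_force": force on a finger pad.
Only numpy, scipy, OpenCV 4.12 (cv2) and the standard library are available. Lean on these libraries where they do the work, as an engineer would, in place of code of your own. Each camera call takes 0.05 s, during which the arm holds its last target. There are 200 camera calls.

## Working session

There is one attempt and no reset: what is moved stays moved. The work goes in short steps, Python scripts to look and compute and a tool call to move; the robot and the scene stay as the last step left them, time stands still between calls to the robot, and variables do not carry over. Pictures are saved under pics/ and viewed, at most 10 in all, crops included, and the job is handed in when it is done.

Besides the shell and the picture viewer there is one more tool, called after ">>>" as a command line: name --argument value ..., lists and objects as JSON in quotes. drive_tool: Moves the arm, as the interface text tells. Its arguments: {"type":"object","properties":{"rows":{"type":"array"},"newtons":{"type":"number"}},"required":["rows"]}

```bash
mkdir -p pics
cat > h.py <<'E'
import numpy as np, cv2
from station import bot
def snap(cam,name):
    c=bot.capture(cam); np.savez(f'pics/{name}.npz',**c)
    cv2.imwrite(f'pics/{name}.png',cv2.cvtColor(c['image'],cv2.COLOR_RGB2BGR)); return c
def atz(c,u,v,z):
    "pixel ray meets plane z"
    K,R,t=c['camera_matrix'],c['R'],c['t']
    d=R.T@np.linalg.solve(K,[u,v,1]); o=-R.T@t
    return o+d*(z-o[2])/d[2]
def proj(c,X):
    p=c['camera_matrix']@(c['R']@np.array(X,float)+c['t']); return p[:2]/p[2]
E
python3 - <<'E'
from h import *
a=snap('top','top0');b=snap('side','side0')
cv2.imwrite('pics/both0.png',cv2.resize(np.vstack([a['image'],b['image']])[:,:,::-1],(400,600)))
print(bot.read_state())
E
```

```text
{'time': 0.1, 'joint_pos': array([-1.45406441e+00,  2.21134059e-01,  1.52749587e+00,  8.29472335e-06,
        1.39470550e+00, -1.26099720e-01]), 'qd': array([-0.00155096, -0.0029882 , -0.00333284, -0.00126892,  0.00072585,
        0.00046271]), 'joint_efforts': array([ 9.85339211e-04, -4.95943201e+01, -3.88519049e+01,  7.01633608e-02,
        5.14985493e-02, -5.25285918e-05]), 'tool_pos': array([ 150.2162079 , -606.10408125,  221.55527197]), 'eef_rot': array([-3.11673511e+00, -3.80289208e-01, -2.56338230e-05]), 'force': array([-0.49303466, -0.24721982, -0.17471342]), 'wrist_torque': array([ 0.01759293, -0.04644554,  0.031528  ]), 'grip_force': 0.0, 'finger_gap': 1.0002793745518506}
```

View pics/top0.png

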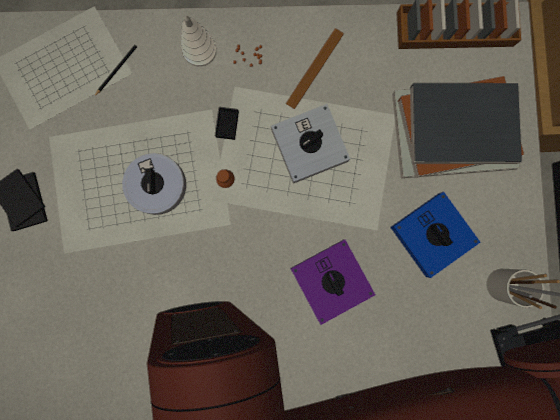

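The top view shows these candidates: the aluminium square dial at (311,142), the round dial at (152,183), a purple box at (333,282) and a blue box at (438,236). By the description I choose the aluminium square at (311,142), and I'll check it in a crop.

Run:
```python
from h import *
c=np.load('pics/top0.npz'); im=c['image'][92:192,261:361,::-1]
cv2.imwrite('pics/crop0.png',cv2.resize(im,(600,600),interpolation=cv2.INTER_CUBIC))
print(c['R'],c['t'],c['camera_matrix'])
for u,v in [(311,142),(152,183)]: print(atz(c,u,v,40))
print(c['range_z'][142:150,300])
```

```text
[[-2.26787435e-02 -9.99742757e-01  3.08655233e-04]
 [-9.95269758e-01  2.25481009e-02 -9.44970514e-02]
 [ 9.44657830e-02 -2.45026961e-03 -9.95525094e-01]] [-121.90377862  434.27937797 1126.37491802] [[464.14526411   0.         278.82479208]
 [  0.         464.14526411 203.68392984]
 [  0.           0.           1.        ]]
[ 580.16673641 -214.26107707   40.        ]
[487.23548608 176.45660739  40.        ]
[1132.7175 1137.8452 1136.9075 1131.4297 1132.8721 1136.8489 1138.597
 1140.5955]
```

View pics/crop0.png

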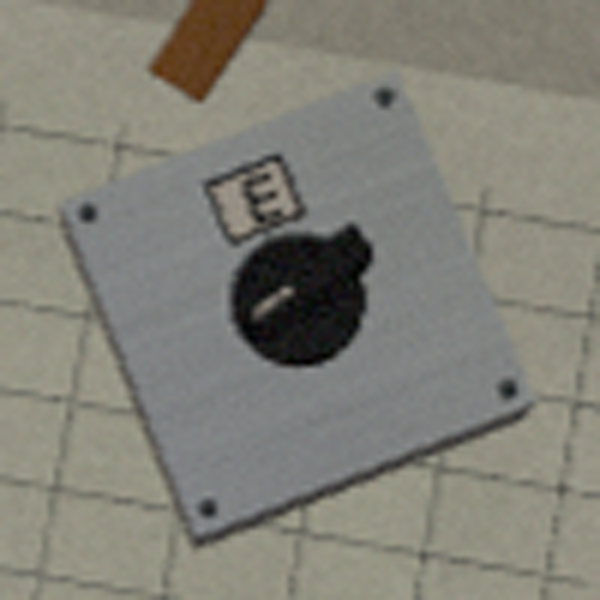

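The crop shows the aluminium square box with its window at crop (255,198). The white nose line runs from (292,290) to (253,316), so the nose points lower-left. The other end of the bar is at about (362,240).

Run:
```python
from h import *
c=np.load('pics/top0.npz'); f=lambda p,z:atz(c,261+p[0]/6-.42,92+p[1]/6-.42,z)[:2]
S=np.array([f(p,40) for p in [(88,213),(385,97),(508,389),(208,509)]]); C=S.mean(0)
w=f((255,198),40); x=(S[0]+S[1]-S[2]-S[3]); yaw=np.arctan2(x[1],x[0])
n0,n1=f((292,290),80),f((253,316),80); e=f((360,243),80)
na=np.arctan2(*(n1-n0)[::-1]); nb=np.arctan2(*(C-e)[::-1]); nc=np.arctan2(*(n1-e)[::-1])
print('C',C,'w',w,np.linalg.norm(w-C),'yaw',yaw,np.arctan2(*(w-C)[::-1]),'nose',na,nb,nc,'drum',na-yaw,nb-yaw,nc-yaw, n1,e)
s=bot.read_state(); R=cv2.Rodrigues(s['eef_rot'])[0]; print(R, np.degrees(np.arctan2(R[1,0],R[0,0])))
print('shift tool', R.T@(np.r_[C,190]-s['tool_pos']))
```

```text
C [ 580.79359826 -212.11694503] w [ 624.34787207 -195.98942076] 46.44428711835933 yaw 0.35773840767348236 0.35463118317035214 nose 2.142367617884431 2.1155711311842906 2.1530902532787253 drum 1.7846292102109484 1.7578327235108082 1.7953518456052429 [ 566.02857106 -191.49341297] [ 594.47193023 -234.69073077]
[[ 9.70661366e-01  2.40450565e-01 -1.94864882e-04]
 [ 2.40450536e-01 -9.70659848e-01  1.73186568e-03]
 [ 2.27280563e-04 -1.72791047e-03 -9.99998481e-01]] 13.913133273816479
shift tool [ 512.67208436 -278.84039223   32.15365243]
```

>>> drive_tool --rows '[[[0,0,10],[50,-28,0],87],[[0,0,20],[103,-56,0],87],[[0,0,30],[155,-84,0],87],[[0,0,40],[205,-112,0],87],[[0,0,50],[257,-140,0],87],[[0,0,60],[308,-168,0],87],[[0,0,65],[360,-195,0],87],[[0,0,71],[410,-223,10],87],[[0,0,71],[460,-250,20],87],[[0,0,71],[500,-272,20],87],[[0,0,71],[513,-279,20],87],[[0,0,71],[513,-279,20],87],[[0,0,71],[513,-279,20],87],[[0,0,71],[513,-279,20],87],[[0,0,71],[513,-279,20],87],[[0,0,71],[513,-279,20],87],[[0,0,71],[513,-279,20],87]]'

```text
time: 2.22
tool_pos: [581.0, -212.7, 202.6]
eef_rot: [-2.76, 1.502, -0.0]
force: [0.5, 0.2, -0.6]
finger_gap: 1.002
grip_force: 0.0
```

Run:
```python
from h import *
c=snap('wrist','w1'); s=bot.read_state(); R=cv2.Rodrigues(s['eef_rot'])[0]
print(s['time'],s['tool_pos'],np.degrees(np.arctan2(R[1,0],R[0,0])),s['joint_pos'])
print(proj(c,[580.8,-212.1,80]),proj(c,[624,-196,40]))
```

```text
2.275 [ 581.07654706 -212.62170397  202.5810453 ] -57.09594461037201 [-4.78153254e-01  2.19593699e-01  1.56530348e+00  4.13672544e-06
  1.35663457e+00  2.08915442e+00]
[274.75515446 203.13597109] [226.40954366 180.71386516]
```

View pics/w1.png

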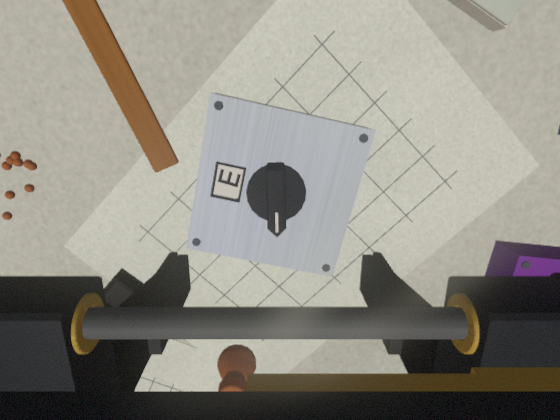

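The wrist view shows the knob bar upright in the image. Its nose tip is at (277,236) and its tail at (276,163). The cover screws are at (219,105), (364,138), (326,268) and (196,242), and the window is at (229,181).

Run:
```python
from h import *
c=np.load('pics/w1.npz'); f=lambda u,v,z:atz(c,u,v,z)[:2]
S=np.array([f(*p,40) for p in [(219,105),(196,242),(326,268),(364,138)]]); C=S.mean(0)
L=[np.linalg.norm(S[i]-S[i-1]) for i in range(4)]
w=f(229,181,40); x=S[0]+S[1]-S[2]-S[3]
n,t=f(277,236,80),f(276,163,80); an=lambda v:np.degrees(np.arctan2(v[1],v[0]))
print('C',C,L,'w',np.linalg.norm(w-C),an(x),an(w-C),'n,t',n,t,np.linalg.norm(n-t),(n+t)/2,an(n-t))
```

```text
C [ 578.9335585  -211.71396451] [np.float64(131.79682612718375), np.float64(132.3944337984021), np.float64(132.21456651875863), np.float64(132.2140325907308)] w 45.33085499571235 20.420881526835718 18.843997849892457 n,t [ 563.25927105 -188.44687182] [ 598.17725137 -240.89609826] 63.00941758666124 [ 580.71826121 -214.67148504] 123.65362158583213
```

>>> drive_tool --rows '[[[0,0,0],[-1,1,30],87],[[0,0,0],[-1,1,60],87],[[0,0,0],[-1,1,90],87],[[0,0,0],[-1,1,115],87],[[0,0,0],[-1,1,135],87],[[0,0,0],[-1,1,147],87],[[0,0,0],[-1,1,152],87],[[0,0,0],[-1,1,152],87],[[0,0,0],[-1,1,152],40],[[0,0,0],[-1,1,152],20],[[0,0,0],[-1,1,152],8],[[0,0,0],[-1,1,152],8],[[0,0,0],[-1,1,152],8],[[0,0,0],[-1,1,152],8],[[0,0,0],[-1,1,152],8],[[0,0,0],[-1,1,152],8]]' --newtons 25

```text
time: 4.28
tool_pos: [579.6, -212.3, 50.5]
eef_rot: [2.76, -1.501, -0.0]
force: [-1.3, -1.1, 0.8]
finger_gap: 0.184
grip_force: 24.9
```

>>> drive_tool --rows '[[[0,0,-3],[0,0,0],8],[[0,0,-7],[0,0,0],8],[[0,0,-11],[0,0,0],8],[[0,0,-15],[0,0,0],8],[[0,0,-19],[0,0,0],8],[[0,0,-23],[0,0,0],8],[[0,0,-27],[0,0,0],8],[[0,0,-31],[0,0,0],8],[[0,0,-35],[0,0,0],8],[[0,0,-38],[0,0,0],8],[[0,0,-40],[0,0,0],8],[[0,0,-41.5],[0,0,0],8],[[0,0,-41.5],[0,0,0],8],[[0,0,-41.5],[0,0,0],8],[[0,0,-41.5],[0,0,0],8]]'

```text
time: 6.15
tool_pos: [579.5, -212.4, 50.5]
eef_rot: [3.112, -0.426, -0.001]
force: [-2.2, -3.2, 0.6]
finger_gap: 0.182
grip_force: 24.9
```

Run:
```python
from h import *
c=snap('wrist','w2'); t=snap('top','top2'); s=bot.read_state(); R=cv2.Rodrigues(s['eef_rot'])[0]
print(s['time'],s['tool_pos'],np.degrees(np.arctan2(R[1,0],R[0,0])),s['force'],s['wrist_torque'])
print(proj(c,[579.8,-212,80]),proj(c,[579.8+46*.937,-212+46*.349,40]))
```

```text
6.25 [ 579.54906363 -212.45722101   50.52557941] -15.595822758568438 [-3.34022656 -2.93909931  0.32032069] [-0.49048167  0.55618613  0.02556535]
[275.09668027 304.09255425] [220.7748435 194.6091298]
```

View pics/w2.png

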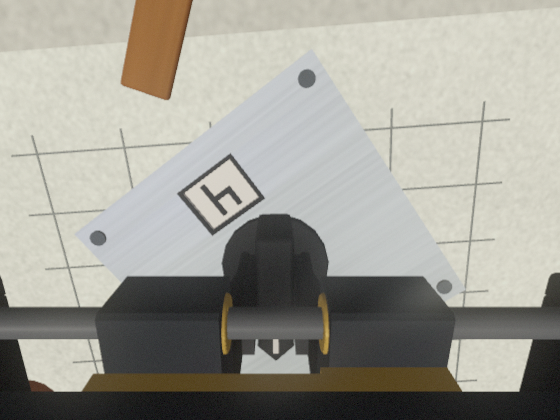

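The wrist view shows the 4 in the window, with the window centre at about (221,195) and the numeral centred near it. I'll release, lift straight up and check.

>>> drive_tool --rows '[[[0,0,0],[0,0,0],30],[[0,0,0],[0,0,0],60],[[0,0,0],[0,0,0],87],[[0,0,0],[0,0,0],87],[[0,0,0],[0,0,0],87],[[0,0,0],[0,0,0],87],[[0,0,0],[0,0,-10],87],[[0,0,0],[0,0,-30],87],[[0,0,0],[0,0,-55],87],[[0,0,0],[0,0,-80],87],[[0,0,0],[0,0,-100],87],[[0,0,0],[0,0,-100],87],[[0,0,0],[0,0,-100],87],[[0,0,0],[0,0,-100],87]]'

```text
time: 8.0
tool_pos: [578.9, -211.8, 149.0]
eef_rot: [-3.112, 0.426, 0.004]
force: [0.3, 0.4, -0.2]
finger_gap: 0.997
grip_force: 0.0
```

Run:
```python
from h import *
c=snap('wrist','w3'); s=bot.read_state(); print(s['time'],s['force'],s['tool_pos'])
# rectify cover (z=40) in box frame: 5 px/mm, box x up, box y left, centre C at (300,400)
a=np.radians(20.45); ex=np.array([np.cos(a),np.sin(a)]); ey=np.array([-ex[1],ex[0]]); C=np.array([579.5,-212.0])
def rect(z,C):
    q=[(-40,-40),(-40,40),(70,40),(70,-40)]
    src=np.float32([proj(c,np.r_[C+x*ex+y*ey,z]) for x,y in q]); dst=np.float32([(300-5*y,380-5*x) for x,y in q])
    return cv2.warpPerspective(c['image'],cv2.getPerspectiveTransform(src,dst),(600,580))[:,:,::-1]
cv2.imwrite('pics/rect3.png',rect(40,C))
```

```text
8.05 [ 0.2746465  -0.17596908 -0.16864559] [ 578.97838216 -211.83558365  149.11908817]
```

View pics/w3.png

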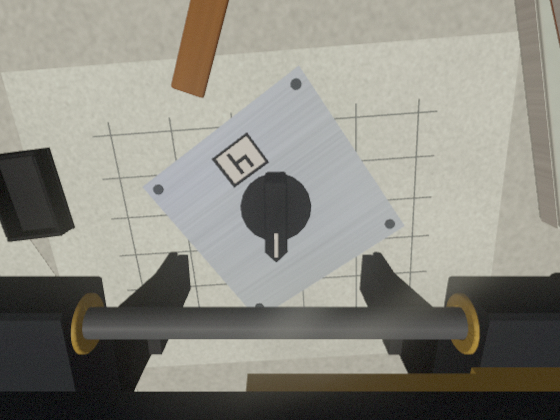

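View pics/rect3.png

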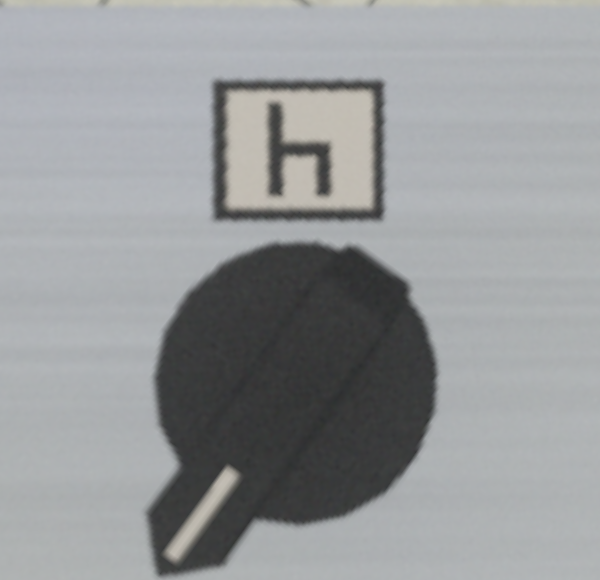

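The rectified view shows the 4 (top towards the knob) spanning columns 268–331, so its centre is at 299.5. The window spans 214–384, so its centre is at 299. The numeral is centred, the gripper is open and clear of the knob, and the round dial was never approached, so I'm handing in.

```bash
python3 -c "
from station import bot
print(bot.close_job())"
```

```text
the job is handed in; nothing more can be done
None
```

The square window dial now shows 4 in the middle of its window, the knob is released with the gripper clear above it, the round dial was left alone, and the job was handed in after about 8 s.

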